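Take the charged orange cell out of the charging dock and stand it on the tester

ROBOT

A 6-joint arm with a two-finger parallel gripper is mounted at the origin on the work surface. World frame = base frame: x ahead of the robot, y to its left, z up, the work surface at z = 0. Lengths are in mm, angles in rad, forces in N, time in s.
With the tool pointing down it reaches from about 250 to 800 mm from the base axis. Payload 8.5 kg.
Tool frame: the origin (TCP) lies at the very end of the fingers, on their centre line; the grasp point (between the pads) lies 19 mm behind it; z points along the fingers, y is the line along which they close (so a half turn about z gives the same grasp; the last joint's range is limited). The gripper opens to 85 mm and grips with 20 to 120 N. Pads are 22 mm wide; open, the fingers measure 114 mm over their backs; the gripper's body (76 mm by 85 mm) begins 54 mm behind the grasp point. The pads swing forward as they close: fully open they stand 13 mm farther back than shut.
Start: joints at [1.179, 0.238, -0.013, 1.319, 0, 1.571], TCP at [200.453, 485.174, 195.076] pointing down, gripper open.
Joint ranges: [-2.66, 2.66], [-1.03, 1.9], [-1.14, 1.46], [-1.82, 2.27], [-1.45, 1.34], [-3.14, 3.14]. Speed limits (rad/s): [2.22, 2.22, 2.79, 3.14, 3.14, 3.14].

INTERFACE

Orientations are given as a unit quaternion [x, y, z, w].
In Python, from plant import * gives the robot as it stands.
- The arm moves only by the shell command python3 -m creep 'ROWS' [FORCE]. ROWS is a JSON object of lists of equal length, an entry for each row: "xyz": the shift along the world's x, y, z each as a share of 10 cm, from -1 to 1, a list of three; "angular": the turn, a rotation vector about the world's x, y, z each as a share of 0.5 rad, from -1 to 1, a list of three; "gripper": the opening, from -1 (shut) to 1 (fully open). A call has 1 to 12 rows; each row is the pose to reach, as a shift and turn from the pose commanded when the call began; what a row does not reach only later rows make up. A row lasts 1/12 s, in which the tool goes at most 41.7 mm and 7.16 degrees, less where a joint would pass 70% of its speed; a pose out of reach is approached as far as the arm can. A call with a number of a shift or a turn outside -1 to 1 is refused whole. A call with a gripper value outside its range is refused whole. The fingers move at their own pace and stop on an object; FORCE is the grip in N (left out, the last holds). Time passes only in rows, so rows that repeat a pose let the fingers close. It gives the time, the measured TCP pose, the force, the opening and the grip force at its end, in the units of the state.
- get_obs(): the state, without advancing time (a new reading comes with each control period).
- read_camera(name): name is "scene" or "top" or "wrist"; returns a dict with "color" (420x560x3 uint8, blue, green, red), "depth" (420x560 float32, mm along the optical axis (not along the pixel's ray), 0 where there is no reading), "fx", "fy", "cx", "cy" (pixels), "k1" (the pictures are not rectified: a ray, as slopes to the right and down, at radius r is drawn at 1 + k1 r^2 times it, then the intrinsics apply), "R" (3x3) and "t" (3): a world point X has camera coordinates R X + t. Camera axes: x right, y down, z forward; pixel columns grow to the right and rows downward; lengths in mm; the calibration is good to about 2 mm. A picture is of the moment at which its call begins.
- finish_job(): hands the job in; it is judged then, once.
The state is a dict: "time_s": time; "q": joint angles; "qd": joint speeds; "joint_efforts": joint torques, N m; "position": TCP position; "orientation": TCP orientation; "contact_force": force on the tool from outside, world axes, zero at the start; "ft_torque": the same for the moment, N m; "gripper_width": opening from 0.0 (shut) to 1.0 (fully open); "gripper_force": force on a finger pad.
Only numpy, scipy, OpenCV 4.12 (cv2) and the standard library are available. Lean on these libraries where they do the work, as an engineer would, in place of code of your own. Each camera call takes 0.05 s, during which the arm holds its last target. There are 200 camera calls.

TASK

Lift the orange power cell straight up out of its deep well in the black charging dock, and set it down gently, standing upright, wholly on the round steel plate of the grey cell tester. Keep it upright all the way, and leave the blue and the white cell in the dock.

Things in the scene. Friction and masses are not known exactly. Their poses are not given: they have to be found in the camera images.
- cell_orange: Orange power cell, the one to move: rigid cylinder 32 mm across, 92 mm tall, about 0.19 kg, thin white band, steel button on top. Origin: centre of its underside; z up its axis. It starts upright in a well of the black dock: well floor 16 mm above the table, dock top at 70 mm, so its upper 38 mm stands clear. Its x axis then points across the row of wells, where fingers have free room.
- cell_blue: Blue power cell, same size, shape and origin as the orange one; a bystander in another well of the same dock. The dock is a fixed black block 64 mm by 216 mm, 70 mm high, with four wells 33.5 mm wide and 54 mm deep in one row along its long side (the cells' y axis at the start), 52 mm apart: only a 20 mm gap between neighbouring cells. Its place and yaw and the cells' order vary.
- cell_white: White power cell, same size, shape and origin as the orange one; a bystander in another well of the same dock.
- plate (a point): Centre of the top face of the round steel plate, 70 mm across, on the cell tester: a fixed low grey instrument 130 mm by 200 mm. The plate's face is 50 mm above the table, the case around it 46 mm. z points up; y points along the case's long side to the black needle meter, which begins 68 mm from the plate's centre and is 72 mm high with its knobs. Place and yaw vary.
There are look-alikes about, which are no part of the job. There is more than one size of the cell_orange; the one meant has the size given above. Several things look just like the part that bears plate: the one meant starts farthest to the robot's left.

How it is judged:
By the outcome, as a careful person would: the job done as asked, in the order asked, and still so for the second after the job is handed in, with the robot touching nothing.
It also fails if it takes over 38 s, if anything falls off the work surface, if the arm or the gripper's body presses on something with over 40 N, if the wrist force passes 120 N, or if a joint passes its speed limit or range.

## Working session

There is one attempt and no reset: what is moved stays moved. The work goes in short steps, Python scripts to look and compute and a shell command to move; the robot and the scene stay as the last step left them, time stands still between calls to the robot, and variables do not carry over. Pictures are saved under pics/ and viewed, at most 10 in all, crops included, and the job is handed in when it is done.

```bash
mkdir -p pics
cat > h.py <<'E'
import numpy as np, cv2
from plant import *
def cam(n,save=None):
    c=read_camera(n)
    if save: cv2.imwrite('pics/'+save,c['color'])
    K=np.array([[c['fx'],0,c['cx']],[0,c['fy'],c['cy']],[0,0,1.]])
    D=np.array([c['k1'],0,0,0,0.])
    h,w=c['depth'].shape
    u,v=np.meshgrid(np.arange(w),np.arange(h))
    p=cv2.undistortPoints(np.stack([u,v],-1).reshape(-1,1,2).astype(float),K,D).reshape(h,w,2)
    d=c['depth'][...,None]
    P=np.concatenate([p*d,d],-1)
    c['W']=(P-np.array(c['t']))@np.array(c['R'])   # R^T (P-t)
    c['W'][c['depth']==0]=np.nan
    return c
E
python3 - <<'E'
from h import *
for n in('top','scene'):
    c=cam(n,n+'1.png'); np.savez('/tmp/'+n,W=c['W'],c=c['color'])
    print(n,-np.array(c['R']).T@np.array(c['t']))
a=cv2.imread('pics/top1.png');print(get_obs()['time_s'])
E
```

```text
top [ 358.92072648  -31.86919459 1077.06740234]
scene [ 870.41533889 -535.69253903  671.58131921]
0.1
```

View pics/top1.png

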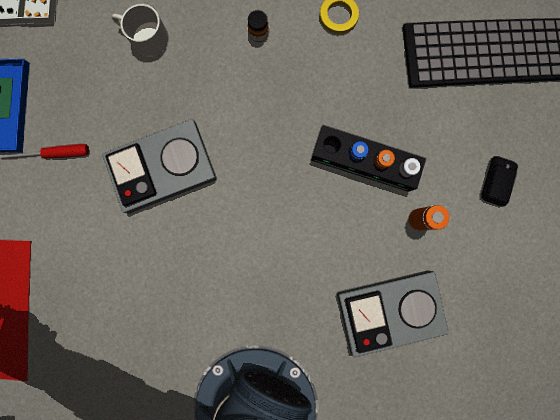

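View pics/scene1.png

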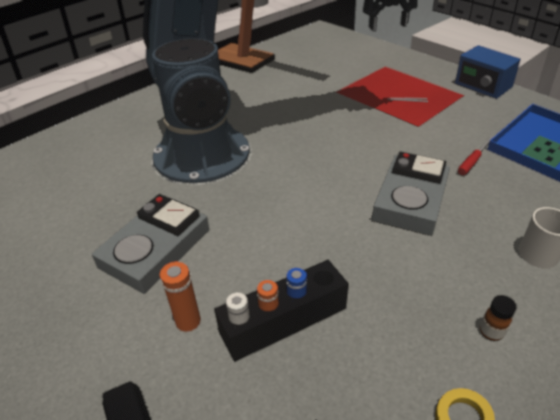

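The top view shows the dock with blue (360,149), orange (386,158) and white (412,167), plus a taller orange look-alike at (435,217). The left tester's plate is at (180,157) with its meter to the image left; the scene view agrees.

Run:
```python
from h import *
f=np.load('/tmp/top.npz');W=f['W'];im=f['c']
hsv=cv2.cvtColor(im,cv2.COLOR_BGR2HSV)
def top(u,v,zmin,zmax,r=14):
    s=np.s_[v-r:v+r,u-r:u+r]; w=W[s].reshape(-1,3); w=w[(w[:,2]>zmin)&(w[:,2]<zmax)]
    print((u,v),np.median(w,0).round(1),((w.max(0)+w.min(0))/2).round(1),len(w)); return w
for u,v in((360,149),(386,158),(412,167)): top(u,v,97,120)
top(435,217,90,200)
# dock top
w=W[100:215,295:440].reshape(-1,3); w=w[(w[:,2]>60)&(w[:,2]<76)]
r=cv2.minAreaRect(w[:,:2].astype(np.float32)); print('dock',r,np.median(w[:,2]))
# tester
w=W[110:225,95:225].reshape(-1,3); w=w[(w[:,2]>38)&(w[:,2]<80)]
print('tester',cv2.minAreaRect(w[:,:2].astype(np.float32)))
# plate by ellipse of bright grey
g=cv2.cvtColor(im,cv2.COLOR_BGR2GRAY)
c=cv2.HoughCircles(cv2.medianBlur(g,3)[110:205,140:225],cv2.HOUGH_GRADIENT,1,40,param1=80,param2=15,minRadius=14,maxRadius=24)
print(c)
for q in c[0]:
    u,v=int(round(q[0]+140)),int(round(q[1]+110)); print(u,v,W[v-2:v+3,u-2:u+3].reshape(-1,3).mean(0))
o=get_obs();print(o['position'],o['orientation'])
```

```text
(360, 149) [ 525.1 -184.3  107.7] [ 525.7 -185.5  104.6] 240
(386, 158) [ 510.5 -235.6  107.6] [ 511.7 -235.9  106.1] 236
(412, 167) [ 496.3 -283.8  107.4] [ 496.3 -284.2  105. ] 238
(435, 217) [ 399.2 -322.8  130.1] [ 400.  -327.1  113.4] 578
dock ((510.5828857421875, -224.12921142578125), (255.60104370117188, 106.1429672241211), 62.17307662963867) 70.53935361721221
tester ((493.1986389160156, 212.03768920898438), (131.23809814453125, 201.67459106445312), 22.642906188964844)
[[[40.5 47.5 17.7]]]
180 158 [507.94563862 165.18966194  50.74435431]
[200.32997595 484.8231115  194.54979924] [ 1.94682418e-01  9.80866117e-01 -6.31317809e-04 -1.34824233e-04]
```

```bash
python3 -m creep '{"xyz":[[0.4,-0.9,0],[0.4,-0.9,0],[0.4,-0.9,0],[0.4,-0.9,0]],"angular":[[0,0,-0.73],[0,0,-0.73],[0,0,-0.73],[0,0,-0.73]],"gripper":[1,1,1,1]}' 40
python3 -m creep '{"xyz":[[0.4,-0.9,0],[0.4,-0.9,0],[0.4,-0.9,0],[0.4,-0.9,0]],"angular":[[0,0,-0.73],[0,0,-0.73],[0,0,-0.73],[0,0,-0.73]],"gripper":[1,1,1,1]}'
python3 -m creep '{"xyz":[[0.4,-0.9,0],[0.4,-0.9,0],[0.4,-0.9,0],[0.4,-0.9,0]],"angular":[[0,0,-0.73],[0,0,-0.73],[0,0,-0.73],[0,0,-0.73]],"gripper":[1,1,1,1]}'
python3 -m creep '{"xyz":[[0.4,-0.9,0],[0.4,-0.9,0],[0.4,-0.9,0],[0.4,-0.9,0]],"angular":[[0,0,-0.73],[0,0,-0.73],[0,0,-0.73],[0,0,-0.73]],"gripper":[1,1,1,1]}'
```

```text
time_s: 0.43
position: [241.0, 392.1, 195.1]
orientation: [0.374, 0.928, -0.001, 0.0]
contact_force: [-0.2, 0.4, 0.5]
gripper_width: 1.0
gripper_force: 0.0
time_s: 0.77
position: [281.0, 303.1, 195.1]
orientation: [0.535, 0.845, -0.0, 0.0]
contact_force: [0.3, 0.2, 0.2]
gripper_width: 0.992
gripper_force: 0.0
time_s: 1.1
position: [321.3, 213.9, 195.1]
orientation: [0.679, 0.734, -0.0, 0.0]
contact_force: [0.4, -0.6, 0.0]
gripper_width: 1.0
gripper_force: 0.0
time_s: 1.43
position: [361.7, 124.3, 195.0]
orientation: [0.8, 0.6, 0.0, 0.0]
contact_force: [0.1, 0.6, 0.3]
gripper_width: 0.999
gripper_force: 0.0
```

```bash
python3 -m creep '{"xyz":[[0.4,-0.9,0],[0.4,-0.9,0],[0.4,-0.9,0]],"angular":[[0,0,0],[0,0,0],[0,0,0]],"gripper":[1,1,1]}'
python3 -m creep '{"xyz":[[0.4,-0.9,0],[0.4,-0.9,0],[0.4,-0.9,0]],"angular":[[0,0,0],[0,0,0],[0,0,0]],"gripper":[1,1,1]}'
python3 -m creep '{"xyz":[[0.35,-0.9,0],[0.35,-0.9,0],[0.35,-0.9,0]],"angular":[[0,0,0],[0,0,0],[0,0,0]],"gripper":[1,1,1]}'
python3 -m creep '{"xyz":[[0.35,-0.9,0],[0.35,-0.9,0],[0.35,-0.9,0],[0.35,-0.9,0],[0.35,-0.9,0]],"angular":[[0,0,0],[0,0,0],[0,0,0],[0,0,0],[0,0,0]],"gripper":[1,1,1,1,1]}'
python3 - <<'E'
from h import *
c=cam('wrist','w1.png');W=c['W'];hsv=cv2.cvtColor(c['color'],cv2.COLOR_BGR2HSV)
o=get_obs();print(o['position'],o['orientation'],o['q'])
m=np.isfinite(W[...,2])&(abs(W[...,2]-107.5)<6)
n,l,s,ce=cv2.connectedComponentsWithStats(m.astype(np.uint8))
for i in range(1,n):
    if s[i,4]>300:
        w=W[l==i]; print(ce[i],s[i,4],cv2.minEnclosingCircle(w[:,:2].astype(np.float32)),w.mean(0))
E
```

```text
time_s: 1.68
position: [402.4, 34.2, 195.0]
orientation: [0.797, 0.604, 0.0, 0.0]
contact_force: [0.3, 0.6, 0.3]
gripper_width: 1.001
gripper_force: 0.0
time_s: 1.93
position: [443.1, -56.6, 194.8]
orientation: [0.797, 0.604, 0.0, 0.001]
contact_force: [-1.3, -0.4, -0.1]
gripper_width: 1.002
gripper_force: 0.0
time_s: 2.18
position: [478.3, -147.2, 194.5]
orientation: [0.798, 0.603, 0.0, 0.001]
contact_force: [-0.2, 0.5, -1.1]
gripper_width: 0.998
gripper_force: 0.0
time_s: 2.6
position: [511.0, -233.6, 194.2]
orientation: [0.798, 0.602, -0.0, -0.001]
contact_force: [-0.6, 0.7, -0.4]
gripper_width: 1.001
gripper_force: 0.0
[ 510.64840811 -233.05965366  194.55380756] [ 7.98170245e-01  6.02431364e-01 -9.82821640e-05 -8.37796784e-04] [-4.28544314e-01  3.02408361e-01  7.44785538e-02  1.34443392e+00
  6.24099146e-04  1.41995973e+00]
[277.80453636 138.26684456] 1499 ((523.3615112304688, -188.07949829101562), 15.941858291625977) [ 523.53658106 -187.65149112  106.33793235]
[277.44934261 206.45398299] 1293 ((508.6438293457031, -237.62303161621094), 16.145706176757812) [ 509.24265553 -236.91514045  106.22364558]
[276.99385965 267.78508772] 1140 ((494.7909851074219, -287.41534423828125), 16.12161636352539) [ 494.78071772 -286.36604315  106.15684141]
[192.80636605 324.70026525] 377 ((407.37078857421875, -324.6142578125), 20.295475006103516) [ 412.37334701 -316.87848631  107.87201678]
```

View pics/w1.png

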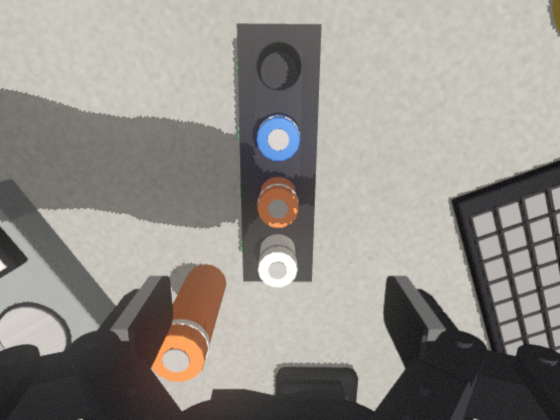

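The wrist view shows orange centred between the fingers at (278,206), with blue (278,138) and white (277,268) as its neighbours. Next I descend and grip.

```bash
python3 -m creep '{"xyz":[[-0.01,-0.03,-0.3],[-0.01,-0.03,-0.6],[-0.01,-0.03,-0.85],[-0.01,-0.03,-0.85],[-0.01,-0.03,-0.85]],"angular":[[0,0,0],[0,0,0],[0,0,0],[0,0,0],[0,0,0]],"gripper":[1,1,1,1,1]}'
python3 -m creep '{"xyz":[[0,0,-0.1],[0,0,-0.2],[0,0,-0.32],[0,0,-0.32],[0,0,-0.32]],"angular":[[0,0,0],[0,0,0],[0,0,0],[0,0,0],[0,0,0]],"gripper":[1,1,1,1,1]}'
```

```text
time_s: 3.07
position: [508.7, -235.8, 110.0]
orientation: [0.798, 0.602, -0.0, -0.001]
contact_force: [0.0, -0.3, 0.8]
gripper_width: 1.0
gripper_force: 0.0
time_s: 3.48
position: [509.4, -237.6, 78.1]
orientation: [0.799, 0.601, -0.0, -0.0]
contact_force: [0.6, -0.2, 0.8]
gripper_width: 1.0
gripper_force: 0.0
```

```bash
python3 -m creep '{"xyz":[[0,0,0],[0,0,0],[0,0,0],[0,0,0],[0,0,0],[0,0,0],[0,0,0],[0,0,0],[0,0,0],[0,0,0]],"angular":[[0,0,0],[0,0,0],[0,0,0],[0,0,0],[0,0,0],[0,0,0],[0,0,0],[0,0,0],[0,0,0],[0,0,0]],"gripper":[-1,-1,-1,-1,-1,-1,-1,-1,-1,-1]}' 40
```

```text
time_s: 4.32
position: [509.4, -237.8, 78.1]
orientation: [0.799, 0.601, -0.0, -0.0]
contact_force: [-0.6, -0.1, -1.1]
gripper_width: 0.002
gripper_force: 0.0
```

Run:
```python
from h import *
a=cam('wrist')['color'];cv2.imwrite('pics/c1.png',a)
s=cam('scene');b=s['color'][220:370,180:380];cv2.imwrite('pics/c2.png',cv2.resize(b,(800,600),interpolation=2))
```

```text
(no output)
```

View pics/c1.png

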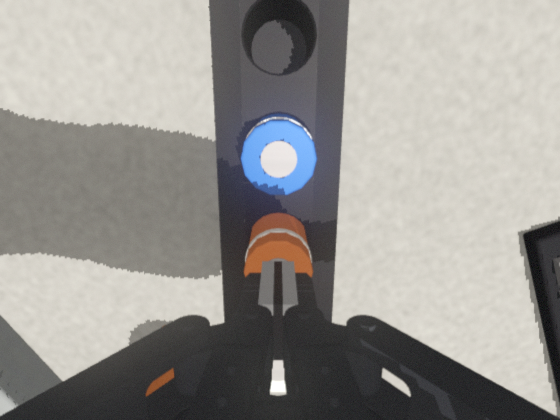

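View pics/c2.png

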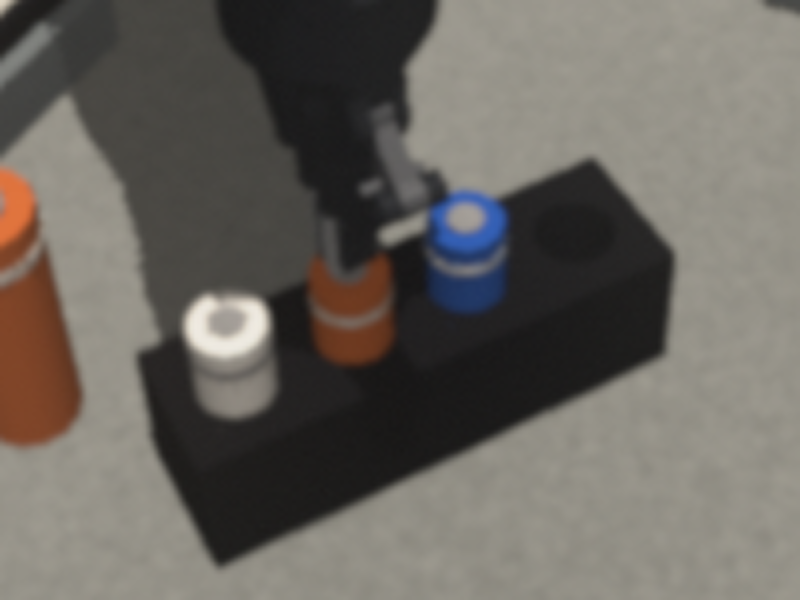

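The wrist view shows the shut fingertips at about (278,285), over the orange cell's top instead of around it. In the scene crop they're at about (350,265), also at the cell's top. So the tips look higher than the reported TCP of 78, and I'll measure them.

Run:
```python
from h import *
o=get_obs();p=np.array(o['position']);print(p,o['contact_force'],o['q'])
for n in('scene','wrist','top'):
    c=cam(n);W=c['W']
    d=np.hypot(*(W[...,:2]-p[:2]).transpose(2,0,1))
    print(n)
    for z in range(66,160,6):
        m=(d<22)&(W[...,2]>=z)&(W[...,2]<z+6)
        if m.sum()>3: print(z,m.sum(),np.median(c['color'][m],0),W[m].mean(0).round(0),np.argwhere(m).mean(0).round(0))
```

```text
[ 509.43214307 -237.80542379   78.04443114] [-0.42109145 -0.23766415 -0.91338553] [-4.36736214e-01  3.63730318e-01 -1.42389864e-01  1.06485108e+00
 -7.30682932e-06  1.41507548e+00]
scene
66 166 [27.  32.  39.5] [ 516. -243.   69.] [306. 269.]
72 45 [ 31.  54. 103.] [ 519. -247.   75.] [306. 268.]
78 52 [ 31.5  56.  105. ] [ 519. -246.   81.] [304. 268.]
84 46 [ 37.5  59.  104.5] [ 519. -246.   87.] [301. 268.]
90 52 [ 70.   83.5 110.5] [ 519. -246.   93.] [299. 267.]
96 54 [ 45.5  64.5 108. ] [ 519. -247.   99.] [296. 267.]
102 158 [ 33.  57. 105.] [ 515. -243.  106.] [291. 267.]
108 24 [41.5 58.  93.5] [ 514. -241.  108.] [289. 267.]
114 10 [67.  69.  78.5] [ 514. -245.  117.] [286. 265.]
120 36 [51.  57.5 63. ] [ 516. -244.  124.] [284. 266.]
126 38 [49.5 50.  59. ] [ 516. -244.  129.] [282. 266.]
132 42 [39.  39.5 40. ] [ 516. -245.  135.] [280. 265.]
138 27 [60. 62. 63.] [ 514. -247.  141.] [277. 263.]
144 15 [58. 58. 59.] [ 508. -248.  147.] [273. 260.]
150 6 [54.5 57.  58.5] [ 506. -249.  153.] [270. 258.]
156 28 [36.5 37.  37.5] [ 511. -250.  159.] [269. 259.]
wrist
66 1459 [6
[... 766 characters left out ...]
150 983 [53. 53. 55.] [ 510. -233.  152.] [322. 278.]
156 1825 [52. 52. 53.] [ 511. -230.  160.] [327. 278.]
top
66 54 [15.5 16.  18.5] [ 506. -224.   70.] [163. 376.]
72 17 [ 8. 29. 73.] [ 501. -224.   74.] [165. 376.]
78 11 [12. 32. 75.] [ 507. -223.   81.] [161. 377.]
84 10 [21.  40.5 74.5] [ 504. -224.   87.] [162. 378.]
90 7 [65. 77. 89.] [ 510. -223.   94.] [159. 378.]
96 13 [34. 56. 88.] [ 506. -223.   99.] [160. 378.]
102 29 [ 16.  53. 113.] [ 510. -225.  106.] [158. 380.]
108 20 [ 19.  58. 135.] [ 513. -224.  109.] [156. 380.]
120 4 [28.5 32.  35.5] [ 507. -226.  123.] [158. 382.]
126 7 [41. 43. 37.] [ 507. -225.  129.] [158. 383.]
132 5 [25. 23. 16.] [ 508. -225.  135.] [157. 383.]
```

```bash
python3 -m creep '{"xyz":[[0,0,0],[0,0,0],[0,0,0],[0,0,0],[0,0,0],[0,0,0],[0,0,0],[0,0,0]],"angular":[[0,0,0],[0,0,0],[0,0,0],[0,0,0],[0,0,0],[0,0,0],[0,0,0],[0,0,0]],"gripper":[1,1,1,1,1,1,1,1]}'
python3 - <<'E'
from h import *
p=np.array(get_obs()['position'])
for n in('scene','wrist'):
    c=cam(n);W=c['W'];a=.28
    x=(W[...,0]-p[0])*np.cos(a)-(W[...,1]-p[1])*np.sin(a); y=(W[...,0]-p[0])*np.sin(a)+(W[...,1]-p[1])*np.cos(a)
    print(n)
    for z in range(112,300,8):
        m=(abs(x)<75)&(abs(y)<65)&(W[...,2]>=z)&(W[...,2]<z+8)
        if m.sum()>8: print(z,m.sum(),'close',np.percentile(x[m],[1,99]).round(),'row',np.percentile(y[m],[1,99]).round())
E
```

```text
time_s: 5.23
position: [509.4, -237.8, 78.1]
orientation: [0.799, 0.601, -0.0, -0.0]
contact_force: [0.4, -0.4, 0.2]
gripper_width: 0.999
gripper_force: 0.0
scene
128 55 close [-46.  55.] row [-11.   8.]
136 86 close [-49.  57.] row [-12.   6.]
144 90 close [-47.  57.] row [-12.   6.]
152 58 close [-47.  57.] row [-12.   1.]
160 44 close [-49.  53.] row [-12.  -1.]
168 41 close [-54.  73.] row [-14.  10.]
176 169 close [-50.  75.] row [-14.  11.]
184 133 close [-33.  74.] row [-17.  11.]
192 149 close [-32.  73.] row [-18.  11.]
200 168 close [-11.  72.] row [-19.  17.]
208 189 close [-5. 71.] row [-20.  19.]
216 216 close [10. 70.] row [-20.  18.]
224 321 close [21. 69.] row [-13.  11.]
232 100 close [29. 65.] row [-11.  11.]
240 142 close [-2. 38.] row [-37.  26.]
248 243 close [-4. 38.] row [-38.  27.]
256 247 close [-6. 38.] row [-38.  28.]
264 251 close [-5. 38.] row [-38.  28.]
272 312 close [-3. 38.] row [-38.  28.]
280 413 close [-10.  36.] row [-37.  31.]
288 251 close [-11.  36.] row [-36.  28.]
296 65 close [-1. 39.] row [-38.  30.]
wrist
120 85 close [-44.  43.] row [-9.  8.]
128 1008 close [-54.  53.] row [-11.  11.]
136 1523 close [-56.  55.] row [-11.  11.]
144 1827 close [-56.  55.] row [-11.  11.]
152 1977 close [-56.  55.] row [-10.  11.]
160 1632 close [-53.  52.] row [-1. 12.]
168 3363 close [-71.  70.] row [ 6. 14.]
176 10526 close [-69.  69.] row [-7. 13.]
184 6446 close [-65.  65.] row [ 7. 17.]
192 7852 close [-60.  60.] row [ 9. 18.]
200 937 close [-34.  33.] row [16. 18.]
```

```bash
python3 -m creep '{"xyz":[[0,0,-0.1],[0,0,-0.2],[0,0,-0.3],[0,0,-0.3],[0,0,-0.3]],"angular":[[0,0,0],[0,0,0],[0,0,0],[0,0,0],[0,0,0]],"gripper":[1,1,1,1,1]}'
python3 -m creep '{"xyz":[[0,0,-0.04],[0,0,-0.08],[0,0,-0.12],[0,0,-0.12]],"angular":[[0,0,0],[0,0,0],[0,0,0],[0,0,0]],"gripper":[1,1,1,1]}'
python3 -m creep '{"xyz":[[0,0,0],[0,0,0],[0,0,0],[0,0,0],[0,0,0],[0,0,0],[0,0,0],[0,0,0]],"angular":[[0,0,0],[0,0,0],[0,0,0],[0,0,0],[0,0,0],[0,0,0],[0,0,0],[0,0,0]],"gripper":[-1,-1,-1,-1,-1,-1,-1,-1]}' 40
python3 - <<'E'
from h import *
c=cam('wrist');W=c['W'];p=np.array(get_obs()['position']);a=.28
x=(W[...,0]-p[0])*np.cos(a)-(W[...,1]-p[1])*np.sin(a)
cv2.imwrite('pics/g1.png',c['color'])
E
```

```text
time_s: 5.75
position: [508.6, -237.5, 46.9]
orientation: [0.799, 0.601, -0.001, -0.001]
contact_force: [0.0, 0.7, -0.2]
gripper_width: 0.999
gripper_force: 0.0
time_s: 6.08
position: [509.1, -237.6, 35.3]
orientation: [0.799, 0.601, -0.0, -0.0]
contact_force: [-0.4, -0.3, 0.6]
gripper_width: 0.998
gripper_force: 0.0
time_s: 6.75
position: [509.7, -237.9, 36.4]
orientation: [0.799, 0.601, 0.0, 0.0]
contact_force: [-0.4, 0.3, 4.7]
gripper_width: 0.363
gripper_force: 39.7
```

View pics/g1.png

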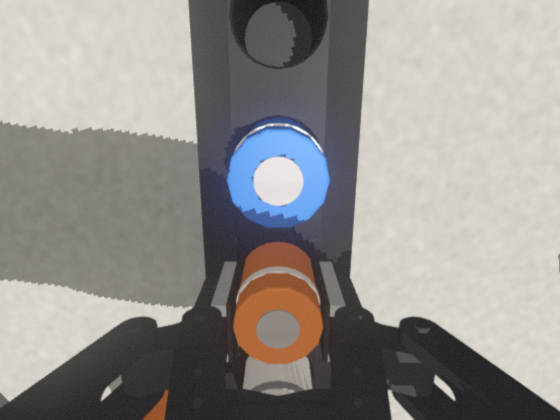

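The pads now hold the orange cell at (278,318) with opening 0.36 and 40 N. Lifting straight up.

```bash
python3 -m creep '{"xyz":[[0,0,0.05],[0,0,0.12],[0,0,0.2],[0,0,0.3],[0,0,0.4],[0,0,0.5],[0,0,0.6],[0,0,0.7],[0,0,0.8],[0,0,0.8]],"angular":[[0,0,0],[0,0,0],[0,0,0],[0,0,0],[0,0,0],[0,0,0],[0,0,0],[0,0,0],[0,0,0],[0,0,0]],"gripper":[-1,-1,-1,-1,-1,-1,-1,-1,-1,-1]}' 45
python3 -m creep '{"xyz":[[0,0,0.1],[0,0,0.2],[0,0,0.3],[0,0,0.4],[0,0,0.4],[0,0,0.4]],"angular":[[0,0,0],[0,0,0],[0,0,0],[0,0,0],[0,0,0],[0,0,0]],"gripper":[-1,-1,-1,-1,-1,-1]}'
python3 - <<'E'
from h import *
o=get_obs();p=np.array(o['position']);a=.28
c=cam('scene','s3.png');W=c['W']
d=np.hypot(*(W[...,:2]-p[:2]).transpose(2,0,1))
hs=cv2.cvtColor(c['color'],cv2.COLOR_BGR2HSV)
m=(d<35)&(W[...,2]>100)&(hs[...,1]>130)&(hs[...,0]<18)
for z in range(100,250,10):
    k=m&(W[...,2]>=z)&(W[...,2]<z+10)
    if k.sum()>5: print(z,k.sum(),W[k].mean(0).round(1))
print('zmin',np.percentile(W[m][:,2],[1,99]))
E
```

```text
time_s: 7.63
position: [510.5, -238.3, 118.5]
orientation: [0.799, 0.601, 0.001, 0.001]
contact_force: [0.4, 0.3, -2.0]
gripper_width: 0.362
gripper_force: 45.1
time_s: 8.13
position: [509.9, -238.0, 156.8]
orientation: [0.799, 0.601, 0.0, 0.001]
contact_force: [-0.6, 1.4, -2.7]
gripper_width: 0.363
gripper_force: 45.1
130 16 [ 520.4 -247.5  138.7]
140 78 [ 519.5 -247.4  145.2]
150 87 [ 520.1 -246.8  155. ]
160 94 [ 519.8 -246.7  165.1]
170 90 [ 520.1 -246.7  175.2]
180 67 [ 517.4 -249.5  184.1]
190 39 [ 514.6 -252.5  195.1]
200 35 [ 513.2 -253.   204.7]
210 7 [ 515.8 -252.6  216.7]
220 98 [ 507.7 -248.5  226.2]
zmin [138.66553863 228.6263027 ]
```

View pics/s3.png

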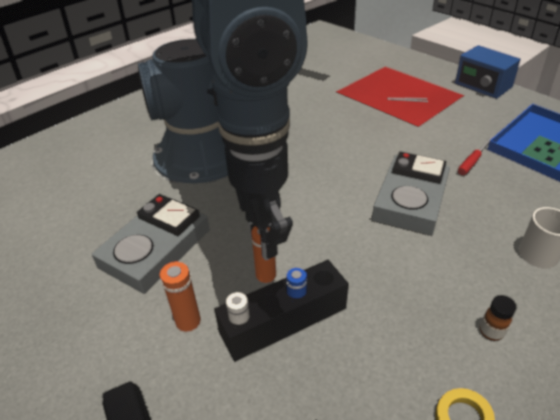

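The scene view shows the orange cell upright in the fingers at (263,262), clear of the dock, with blue and white still in place. Next I carry it over to the plate.

```bash
python3 -m creep '{"xyz":[[0,0.15,0],[0,0.35,0],[0,0.6,0],[0,0.85,0],[0,1,0]],"angular":[[0,0,0],[0,0,0],[0,0,0],[0,0,0],[0,0,0]],"gripper":[-1,-1,-1,-1,-1]}'
python3 -m creep '{"xyz":[[0,0.25,0],[0,0.5,0],[0,0.75,0],[0,1,0]],"angular":[[0,0,0],[0,0,0],[0,0,0],[0,0,0]],"gripper":[-1,-1,-1,-1]}'
python3 -m creep '{"xyz":[[0,0.25,0],[0,0.5,0],[0,0.75,0],[0,1,0]],"angular":[[0,0,0],[0,0,0],[0,0,0],[0,0,0]],"gripper":[-1,-1,-1,-1]}'
python3 -m creep '{"xyz":[[0,0.25,0],[0,0.5,0],[0,0.75,0],[0,0.9,0],[0,1,0],[0,1,0],[0,1,0]],"angular":[[0,0,0],[0,0,0],[0,0,0],[0,0,0],[0,0,0],[0,0,0],[0,0,0]],"gripper":[-1,-1,-1,-1,-1,-1,-1]}'
python3 - <<'E'
from h import *
o=get_obs();print(o['position'],o['q'])
c=cam('scene');W=c['W']
g=cv2.cvtColor(c['color'],cv2.COLOR_BGR2GRAY)
m=(np.hypot(W[...,0]-508,W[...,1]-165)<60)&(abs(W[...,2]-50)<6)
for v in (g,):
    print('n',m.sum(), W[m][:,2].mean())
    mm=(m&(W[...,2]>48.5)); w=W[mm]; print(mm.sum(), w.mean(0), cv2.minEnclosingCircle(w[:,:2].astype(np.float32)))
hs=cv2.cvtColor(c['color'],cv2.COLOR_BGR2HSV)
m=(np.hypot(W[...,0]-o['position'][0],W[...,1]-o['position'][1])<35)&(W[...,2]>90)&(hs[...,1]>130)&(hs[...,0]<18)
print('cell z',np.percentile(W[m][:,2],[1,99]),m.sum())
cv2.imwrite('pics/p1.png',cv2.resize(c['color'][60:270,340:500],(600,600*210//160)[:2] if 0 else (456,600),interpolation=2))
E
```

```text
time_s: 8.6
position: [508.6, -135.2, 155.4]
orientation: [0.799, 0.601, -0.0, -0.001]
contact_force: [-0.9, -0.3, -1.8]
gripper_width: 0.362
gripper_force: 45.0
time_s: 8.93
position: [508.6, -36.0, 155.5]
orientation: [0.799, 0.601, -0.0, -0.001]
contact_force: [0.3, -0.4, -2.6]
gripper_width: 0.356
gripper_force: 45.0
time_s: 9.27
position: [508.5, 63.9, 155.5]
orientation: [0.799, 0.601, -0.0, -0.0]
contact_force: [0.5, -1.3, -1.1]
gripper_width: 0.361
gripper_force: 45.0
time_s: 9.85
position: [508.9, 162.4, 155.7]
orientation: [0.799, 0.602, -0.001, -0.0]
contact_force: [0.0, -0.9, -2.5]
gripper_width: 0.362
gripper_force: 45.0
[508.89390891 162.38462252 155.66690975] [ 3.08993145e-01  2.70592044e-01 -7.11016977e-02  1.23014387e+00
 -1.75857322e-04  2.15968958e+00]
n 1576 47.63552548560624
549 [511.65849244 164.55633056  50.19956124] ((512.18994140625, 159.01560974121094), 56.98086166381836)
cell z [138.99947894 257.83511908] 529
```

View pics/p1.png

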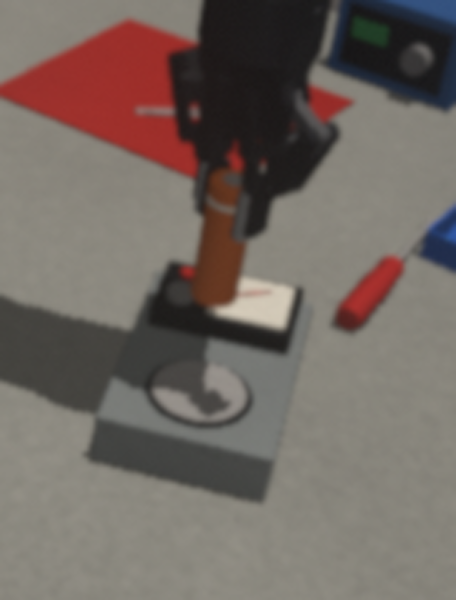

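The crop shows the orange cell upright above the plate (plate at (200,390) in the crop), with the meter clear. Lowering now.

```bash
python3 -m creep '{"xyz":[[0,0.02,-0.15],[0,0.02,-0.3],[0,0.02,-0.45],[0,0.02,-0.6],[0,0.02,-0.7],[0,0.02,-0.76],[0,0.02,-0.8],[0,0.02,-0.8],[0,0.02,-0.8]],"angular":[[0,0,0],[0,0,0],[0,0,0],[0,0,0],[0,0,0],[0,0,0],[0,0,0],[0,0,0],[0,0,0]],"gripper":[-1,-1,-1,-1,-1,-1,-1,-1,-1]}'
python3 -m creep '{"xyz":[[0,0,-0.01],[0,0,-0.02],[0,0,-0.03],[0,0,-0.03],[0,0,-0.03]],"angular":[[0,0,0],[0,0,0],[0,0,0],[0,0,0],[0,0,0]],"gripper":[-1,-1,-1,-1,-1]}'
```

```text
time_s: 10.65
position: [509.7, 164.1, 76.5]
orientation: [0.799, 0.601, 0.0, 0.0]
contact_force: [0.2, -0.4, -1.9]
gripper_width: 0.361
gripper_force: 45.1
time_s: 11.07
position: [509.5, 164.2, 73.2]
orientation: [0.799, 0.601, 0.0, -0.0]
contact_force: [-0.2, 0.4, -1.6]
gripper_width: 0.362
gripper_force: 45.1
```

```bash
python3 -m creep '{"xyz":[[0,0,-0.01],[0,0,-0.015],[0,0,-0.015],[0,0,-0.015]],"angular":[[0,0,0],[0,0,0],[0,0,0],[0,0,0]],"gripper":[-1,-1,-1,-1]}'
python3 -m creep '{"xyz":[[0,0,-0.01],[0,0,-0.01],[0,0,-0.01]],"angular":[[0,0,0],[0,0,0],[0,0,0]],"gripper":[-1,-1,-1]}'
```

```text
time_s: 11.4
position: [509.4, 164.2, 71.5]
orientation: [0.799, 0.601, -0.0, -0.0]
contact_force: [0.3, 0.6, -1.8]
gripper_width: 0.363
gripper_force: 45.1
time_s: 11.65
position: [509.4, 164.1, 70.5]
orientation: [0.799, 0.601, -0.0, -0.0]
contact_force: [-0.1, -0.0, -2.3]
gripper_width: 0.367
gripper_force: 45.2
```

```bash
python3 -m creep '{"xyz":[[0,0,-0.01],[0,0,-0.01],[0,0,-0.01]],"angular":[[0,0,0],[0,0,0],[0,0,0]],"gripper":[-1,-1,-1]}'
```

```text
time_s: 11.9
position: [509.6, 164.3, 70.4]
orientation: [0.799, 0.601, 0.0, 0.0]
contact_force: [-2.9, -0.8, 6.2]
gripper_width: 0.359
gripper_force: 46.0
```

Contact: 6 N upward. Releasing slowly, then retreating.

```bash
python3 -m creep '{"xyz":[[0,0,0],[0,0,0],[0,0,0],[0,0,0],[0,0,0],[0,0,0],[0,0,0],[0,0,0],[0,0,0],[0,0,0]],"angular":[[0,0,0],[0,0,0],[0,0,0],[0,0,0],[0,0,0],[0,0,0],[0,0,0],[0,0,0],[0,0,0],[0,0,0]],"gripper":[-0.2,-0.15,-0.1,0,0.2,0.5,1,1,1,1]}' 20
python3 -m creep '{"xyz":[[0,0,0.05],[0,0,0.15],[0,0,0.35],[0,0,0.6],[0,0,0.85],[0,0,1],[0,0,1],[0,0,1]],"angular":[[0,0,0],[0,0,0],[0,0,0],[0,0,0],[0,0,0],[0,0,0],[0,0,0],[0,0,0]],"gripper":[1,1,1,1,1,1,1,1]}'
python3 - <<'E'
from h import *
c=cam('scene');W=c['W']
hs=cv2.cvtColor(c['color'],cv2.COLOR_BGR2HSV)
m=(np.hypot(W[...,0]-509,W[...,1]-164)<40)&(W[...,2]>53)&(W[...,2]<150)&(hs[...,1]>130)&(hs[...,0]<18)
for z in range(50,150,15):
    k=m&(W[...,2]>=z)&(W[...,2]<z+15)
    if k.sum()>5: print(z,k.sum(),W[k].mean(0).round(1))
cv2.imwrite('pics/f1.png',cv2.resize(c['color'][60:360,200:500],(600,600),interpolation=2))
E
```

```text
time_s: 12.73
position: [509.4, 164.2, 69.6]
orientation: [0.799, 0.601, -0.0, -0.0]
contact_force: [0.2, 0.3, 1.0]
gripper_width: 1.005
gripper_force: 0.0
time_s: 13.4
position: [510.1, 164.4, 171.0]
orientation: [0.799, 0.601, 0.001, 0.0]
contact_force: [-0.2, -0.3, -0.7]
gripper_width: 1.001
gripper_force: 0.0
50 56 [516.5 152.3  59.2]
65 78 [516.  152.6  72.2]
80 80 [516.  152.2  87.1]
95 100 [515.7 153.  102.9]
110 76 [515.8 153.1 116.7]
125 62 [514.  154.1 137.3]
140 39 [510.4 157.4 140.8]
```

View pics/f1.png

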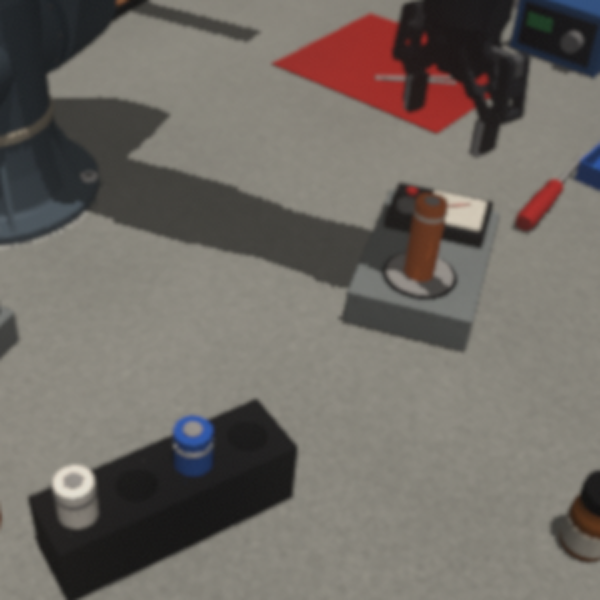

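The orange cell stands upright, wholly on the left tester's plate at (422,270). Blue (193,440) and white (75,492) are still in the dock, and the gripper is clear.

```bash
python3 -c "
from plant import *
print(finish_job())"
```

```text
the job is handed in; nothing more can be done
None
```

The orange cell is standing upright and wholly on the left tester's steel plate, blue and white are still in the dock, and the job was handed in with the robot's clock at about 13.5 s; the first grasp closed on air because the fingertips sat about 39 mm higher than the reported TCP, so I corrected for that and regripped.

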